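Show a colleague which battery goes into which end of the torch

ROBOT

A 6-joint arm with a two-finger parallel gripper is mounted at the origin on a cart in front of the work surface, level with it; the furniture and walls round the work are solid. World frame = base frame: x ahead of the robot, y to its left, z up, the work surface at z = 0. Lengths are in mm, angles in rad, forces in N, time in s.
With the tool pointing down it reaches from about 350 to 875 mm from the base axis. Payload 4.2 kg.
Tool frame: the origin (TCP) lies midway between the tips of the shut fingers; the grasp point (between the pads) lies 19 mm behind it (tcp_to_grasp is the distance from the TCP to the grasp point, in mm); z points along the fingers, y is the line along which they close (so a half turn about z gives the same grasp; the last joint's range is limited). The gripper opens to 85 mm and grips with 20 to 120 N. Pads are 22 mm wide; open, the fingers measure 114 mm over their backs; the gripper's body (76 mm by 85 mm) begins 54 mm behind the grasp point. The pads swing forward as they close: fully open they stand 13 mm farther back than shut.
Start: joints at [1.468, 0.385, 0.008, 0, -1.194, -0.259], TCP at [221.191, 584.529, 231.312] pointing down, gripper open.
Joint ranges: [-3.14, 3.14], [-1.21, 2.06], [-1.07, 1.41], [-3.16, 2.05], [-2.99, -0.16], [-3.1, 3.1]. Speed limits (rad/s): [2.79, 2.79, 3.14, 3.14, 3.14, 3.14].

INTERFACE

Orientations are given as a unit quaternion [x, y, z, w].
In Python, from bench import read_state, get_image, job_done, tcp_to_grasp gives the robot as it stands.
- The arm moves only by the tool jog_arm, never from a script. Its argument "plan" is a list of rows, each a list of 3 entries, a list of its own where there are three numbers: the finger opening in mm, from 0 to 85.4, then the shift along the tool's x, y, z as a fraction of full scale, then the turn, a rotation vector about the tool's x, y, z as a fraction of full scale. A call has 1 to 10 rows; each row is the pose to reach, as a shift and turn from the pose commanded when the call began, along the tool's axes at that moment; what a row does not reach only later rows make up. Full scale, the value 1, is 0.1 m for a shift and 60 degrees for a turn. A row lasts 1/8 s, in which the tool goes at most 62.5 mm and 10.7 degrees, less where a joint would pass 70% of its speed; a pose out of reach is approached as far as the arm can. A call with a number of a shift or a turn outside -1 to 1 is refused whole. A call with a gripper value outside its range is refused whole. The fingers move at their own pace and stop on an object; the grip force is fixed at half the most. Time passes only in rows, so rows that repeat a pose let the fingers close. It gives the time, the measured TCP pose, the force, the opening and the grip force at its end, in the units of the state.
- read_state(): the state, without advancing time (a new reading comes with each control period).
- get_image(name): name is "scene" or "top"; returns a dict with "img" (480x640x3 uint8, red, green, blue), "range_z" (480x640 float32, mm along the optical axis (not along the pixel's ray), 0 where there is no reading), "intrinsics" (3x3 intrinsics, pixels), "extrinsics" (4x4, takes a point from camera to world coordinates). Camera axes: x right, y down, z forward; pixel columns grow to the right and rows downward; lengths in mm; the calibration is good to about 2 mm. A picture is of the moment at which its call begins.
- job_done(): hands the job in; it is judged then, once.
The state is a dict: "clock": time; "joints": joint angles; "joint_vel": joint speeds; "joint_efforts": joint torques, N m; "position": TCP position; "ee_rot": TCP orientation; "contact_force": force on the tool from outside, world axes, zero at the start; "wrist_torque": the same for the moment, N m; "gripper_width": finger opening in mm; "grasp_force": force on a finger pad.
Only numpy, scipy, OpenCV 4.12 (cv2) and the standard library are available. Lean on these libraries where they do the work, as an engineer would, in place of code of your own. Each camera call takes 0.05 s, during which the arm holds its last target. There are 200 camera calls.

TASK

On the clear part of the desk in front of the keyboard lie a black torch and two batteries; show a colleague how the torch is loaded. With the fingertips, point down at the green-and-white battery from just above it, a few centimetres clear, hold still for about two seconds, then raise the hand about 10 cm, cross over, point in the same way at the tail of the torch (the narrow end, away from the wide lamp head), hold still there for about two seconds and finish still pointing at it. Touch and move nothing, and do not point at the red-and-white battery or at the lamp head.

Things in the scene. Friction and masses are not known exactly. Their poses are not given: they have to be found in the camera images.
- green_battery: the right battery: a loose green-and-white AA cell, 15 mm thick, 50 mm long, lying on the desk. Origin: centre of its underside; y along the cell, z up
- green_top (a point): the point on top of the green-and-white battery, over its middle, about 16 mm above the desk
- red_battery: the wrong battery: a loose red-and-white AA cell, 15 mm thick, 50 mm long, lying on the desk. Origin: centre of its underside; y along the cell
- red_top (a point): the point on top of the red-and-white battery, over its middle, about 16 mm above the desk
- torch: a loose black pocket torch lying on the desk, 122 mm long, 33 mm thick at the lamp head. Origin: centre of its underside; y runs along it, +y towards the narrow tail, -y towards the wide lamp head
- torch_tail (a point): the point to show on the torch: over its axis, 12 mm in from the end of the narrow tail, 33 mm above the desk (the height of the head's top)
- torch_head (a point): the same at the other, wide end: over the axis, 12 mm in from the front of the lamp head, 33 mm above the desk
- glue_stick: bystander: white glue stick with a red cap, standing loose, 26 mm across, 93 mm high; origin at the centre of its underside
- red_case: bystander: flat red case with a black window, lying loose, 120 mm (x) by 60 mm (y) by 30 mm high; origin at the centre of its underside
Things that resemble listed ones, but are neither listed nor needed, are in the scene too. Of the things that look like the green_battery, the smallest one is meant.

How it is judged:
By the outcome, as a careful person would: the job done as asked, in the order asked, and still so for the second after the job is handed in, with the robot touching nothing.
It also fails if it takes over 38 s, if anything falls off the work surface, if the arm or the gripper's body presses on something with over 40 N, if the wrist force passes 120 N, or if a joint passes its speed limit or range.

## Working session

There is one attempt and no reset: what is moved stays moved. The work goes in short steps, Python scripts to look and compute and a tool call to move; the robot and the scene stay as the last step left them, time stands still between calls to the robot, and variables do not carry over. Pictures are saved under pics/ and viewed, at most 10 in all, crops included, and the job is handed in when it is done.

Besides the shell and the picture viewer there is one more tool, called as name(argument=value, ...), one argument or row to a line, values as JSON. jog_arm: Moves the arm, as the interface text tells. Its arguments: {"type":"object","properties":{"plan":{"type":"array"}},"required":["plan"]}

```bash
mkdir -p pics; python3 - <<'E'
from bench import *
import cv2,pickle
d={n:get_image(n) for n in("scene","top")}
pickle.dump(d,open("d.pkl","wb"))
for n in d: cv2.imwrite(f"pics/{n}0.png",d[n]["img"][:,:,::-1]); print(d[n]["extrinsics"].round(2).tolist())
s=read_state();print(s["position"],s["ee_rot"],s["clock"])
E
```

```text
[[0.5, -0.48, 0.72, -130.38], [-0.87, -0.28, 0.42, -270.2], [-0.0, -0.84, -0.55, 548.49], [0.0, 0.0, 0.0, 1.0]]
[[0.01, -0.99, 0.12, 399.97], [-1.0, -0.01, -0.0, 141.08], [0.0, -0.12, -0.99, 959.58], [0.0, 0.0, 0.0, 1.0]]
[221.02610667 584.06564231 230.31900363] [ 9.83671308e-01 -1.79971591e-01 -1.17322425e-04  9.85289689e-04] 0.1
```

View pics/top0.png

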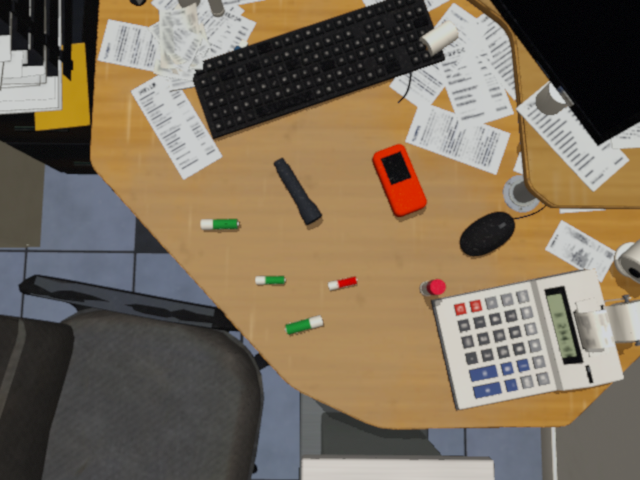

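View pics/scene0.png

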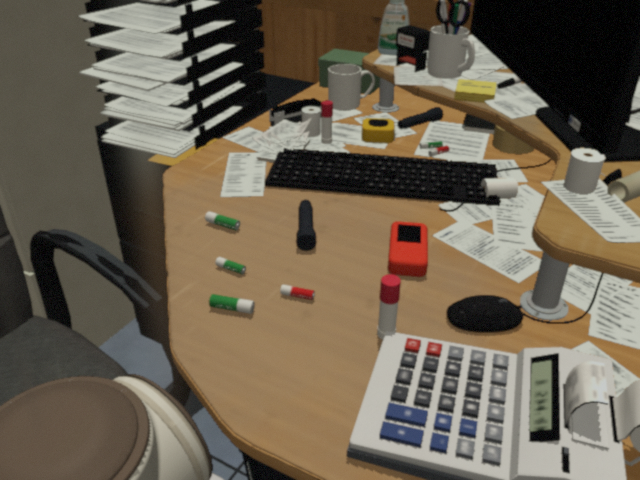

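Top view: three green-and-white cells at (220,225), (270,281), (304,325). The middle one looks smallest. The red cell is at (342,284). The torch tail is at about (280,163) and the head at about (313,215). Scene view: a further green/red pair lies behind the keyboard at (435,147), which is not on the clear part of the desk. Next I'll measure the sizes and crop to confirm.

```bash
cat > h.py <<'E'
import numpy as np,cv2
def ray(c,uv,z):
    K,T=c["intrinsics"],c["extrinsics"]
    d=T[:3,:3]@np.linalg.inv(K)@np.r_[uv,1.]
    return T[:3,3]+d*(z-T[2,3])/d[2]
def proj(c,p):
    q=np.linalg.inv(c["extrinsics"])@np.r_[p,1]; q=c["intrinsics"]@q[:3]; return q[:2]/q[2]
E
python3 - <<'E'
import pickle;from h import *
d=pickle.load(open("d.pkl","rb"))
t=d["top"];print(t["intrinsics"].tolist())
for n,rois in(("top",{"gA":(195,212,245,238),"gB":(250,270,290,292),"gC":(280,312,328,338),"red":(324,272,360,294),"torch":(268,152,326,230)}),("scene",{"gA":(200,205,245,235),"gB":(210,252,250,277),"gC":(203,290,258,316),"red":(275,280,320,302),"torch":(293,196,320,252)})):
  c=d[n];hsv=cv2.cvtColor(c["img"],cv2.COLOR_RGB2HSV).astype(int)
  for k,(x0,y0,x1,y1) in rois.items():
    h,s,v=np.moveaxis(hsv[y0:y1,x0:x1],2,0)
    m=(v<85) if k=="torch" else (((h>40)&(h<90)&(s>90))|((s<70)&(v>130))|((k=="red")&((h<6)|(h>172))&(s>150)))
    nn,l,st,_=cv2.connectedComponentsWithStats(m.astype(np.uint8)); b=1+st[1:,4].argmax()
    p=np.argwhere(l==b)[:,::-1]+[x0,y0]
    W=np.array([ray(c,q,12 if k=="torch" else 8) for q in p])[:,:2].astype(np.float32)
    r=cv2.minAreaRect(W);mu=W.mean(0);ax=np.linalg.svd(W-mu,full_matrices=0)[2][0];pr=(W-mu)@ax
    print(n,k,len(p),"centre",np.round(r[0],1),"size",np.round(r[1],1),"axis",ax.round(2),"ends",(mu+ax*pr.min()).round(1),(mu+ax*pr.max()).round(1))
s=[221,584,231];print("tcp px",proj(t,s),proj(d["scene"],s))
z=t["range_z"];print(z[281,270],z[150,60],z[330,150],z[400,90])
a=t["img"][140:340,190:370,::-1];cv2.imwrite("pics/crop.png",cv2.resize(a,None,fx=3,fy=3,interpolation=cv2.INTER_CUBIC))
E
```

```text
[[557.4244452029285, 0.0, 317.0285091086117], [0.0, 557.4244452029285, 238.89942696788285], [0.0, 0.0, 1.0]]
top gA 370 centre [538.3 308.1] size [17.4 65.6] axis [ 0.01 -1.  ] ends [538.7 340.9] [539.5 275.3]
top gB 150 centre [443.8 208.9] size [11.9 32.4] axis [ 0.01 -1.  ] ends [443.7 225.2] [443.8 192.7]
top gC 389 centre [368.5 160.2] size [18.3 65. ] axis [ 0.28 -0.96] ends [359.3 191.4] [377.3 128.9]
top red 217 centre [438.9  95.9] size [14.3 48.8] axis [-0.22  0.98] ends [444.5  72.2] [433.8 119.8]
top torch 1038 centre [597.6 176.8] size [126.1  31.6] axis [-0.85 -0.52] ends [651.7 209.3] [544.2 143.3]
scene gA 229 centre [544.2 316.7] size [66.6 25.8] axis [-0.05 -1.  ] ends [547.6 350.1] [544.1 283.3]
scene gB 191 centre [445.2 221.8] size [53.8 18.7] axis [-0.09 -1.  ] ends [448.7 248.7] [444.1 194.5]
scene gC 439 centre [370.8 164. ] size [27.1 63. ] axis [ 0.32 -0.95] ends [362.6 194.2] [383.  134.6]
scene red 158 centre [441.5  87.9] size [19.5 31.6] axis [ 0.2  -0.98] ends [439.4 103.6] [445.8  72.6]
scene torch 764 centre [598.9 174.9] size [161.7  30.9] axis [-0.85 -0.52] ends [667.6 217.7] [529.7 133. ]
tcp px [-38.5746729  445.64086775] [-109.05634144  132.63206915]
945.47186 1432.7603 1157.7627 1144.6494
```

View pics/crop.png

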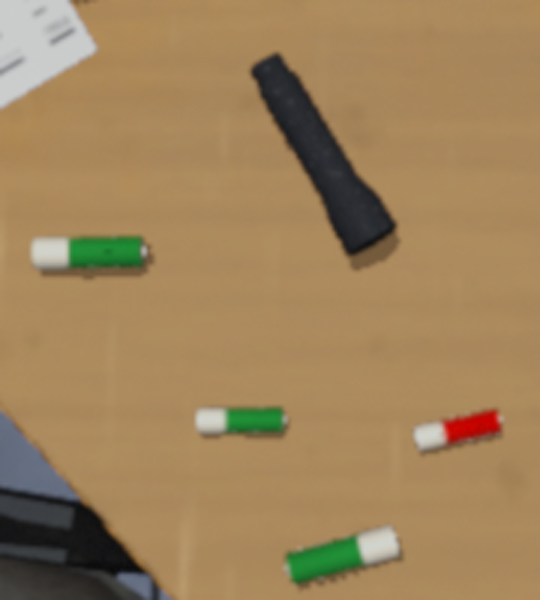

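Candidates for the green cell in the top view:
- (220,225): 65 mm long
- (304,325): 65 mm long
- (270,281): about 52 mm long from the crop and 54 mm from the scene view

The crop confirms (270,281) as the smallest, the AA cell, at about (444, 220). The torch tail end is at about (651,209), so the point to show is about (640, 202). From the start the hand has to go about 337 mm along tool x and 261 mm along tool y.

jog_arm(
  plan=[
    [0, [0.1, 0.08, 0], [0, 0, 0]],
    [0, [0.25, 0.2, 0], [0, 0, 0]],
    [0, [0.4, 0.31, 0], [0, 0, 0]],
    [0, [0.55, 0.43, 0], [0, 0, 0]],
    [0, [0.7, 0.55, 0], [0, 0, 0]],
    [0, [0.85, 0.66, 0], [0, 0, 0]],
  ],
)

```text
clock: 0.85
position: [278.1, 491.4, 231.5]
ee_rot: [0.984, -0.18, 0.0, -0.0]
contact_force: [0.4, -0.6, 0.1]
gripper_width: -0.1
grasp_force: 0.0
```

jog_arm(
  plan=[
    [0, [0.15, 0.12, 0], [0, 0, 0]],
    [0, [0.3, 0.24, 0], [0, 0, 0]],
    [0, [0.45, 0.35, 0], [0, 0, 0]],
    [0, [0.6, 0.47, 0], [0, 0, 0]],
    [0, [0.75, 0.59, 0], [0, 0, 0]],
    [0, [0.85, 0.66, 0], [0, 0, 0]],
  ],
)

```text
clock: 1.6
position: [334.1, 399.8, 231.4]
ee_rot: [0.984, -0.18, 0.0, -0.0]
contact_force: [-0.1, 0.1, -0.2]
gripper_width: 0.1
grasp_force: 0.0
```

jog_arm(
  plan=[
    [0, [0.15, 0.12, 0], [0, 0, 0]],
    [0, [0.3, 0.24, 0], [0, 0, 0]],
    [0, [0.45, 0.35, 0], [0, 0, 0]],
    [0, [0.6, 0.47, 0], [0, 0, 0]],
    [0, [0.75, 0.59, 0], [0, 0, 0]],
    [0, [0.85, 0.66, 0], [0, 0, 0]],
  ],
)

```text
clock: 2.35
position: [390.2, 307.9, 231.3]
ee_rot: [0.984, -0.18, 0.0, 0.0]
contact_force: [-0.1, -0.3, 0.3]
gripper_width: -0.0
grasp_force: 0.0
```

jog_arm(
  plan=[
    [0, [0.15, 0.12, 0], [0, 0, 0]],
    [0, [0.3, 0.24, 0], [0, 0, 0]],
    [0, [0.45, 0.35, 0], [0, 0, 0]],
    [0, [0.6, 0.47, 0], [0, 0, 0]],
    [0, [0.7, 0.55, 0], [0, 0, 0]],
    [0, [0.8, 0.63, 0], [0, 0, 0]],
    [0, [0.8, 0.63, 0], [0, 0, 0]],
    [0, [0.8, 0.63, 0], [0, 0, 0]],
  ],
)

```text
clock: 3.35
position: [442.1, 222.0, 231.3]
ee_rot: [0.984, -0.18, -0.0, -0.0]
contact_force: [0.0, 0.7, -0.3]
gripper_width: -0.1
grasp_force: 0.0
```

jog_arm(
  plan=[
    [0, [0.03, 0.01, 0.15], [0, 0, 0]],
    [0, [0.03, 0.01, 0.35], [0, 0, 0]],
    [0, [0.03, 0.01, 0.55], [0, 0, 0]],
    [0, [0.03, 0.01, 0.75], [0, 0, 0]],
    [0, [0.03, 0.01, 0.9], [0, 0, 0]],
    [0, [0.03, 0.01, 1], [0, 0, 0]],
  ],
)

```text
clock: 4.1
position: [443.9, 219.6, 129.7]
ee_rot: [0.984, -0.18, -0.001, 0.001]
contact_force: [-0.2, -0.0, 0.2]
gripper_width: -0.2
grasp_force: 0.0
```

jog_arm(
  plan=[
    [0, [0, 0, 0.15], [0, 0, 0]],
    [0, [0, 0, 0.3], [0, 0, 0]],
    [0, [0, 0, 0.45], [0, 0, 0]],
    [0, [0, 0, 0.6], [0, 0, 0]],
    [0, [0, 0, 0.7], [0, 0, 0]],
    [0, [0, 0, 0.78], [0, 0, 0]],
    [0, [0, 0, 0.8], [0, 0, 0]],
  ],
)

```text
clock: 4.97
position: [444.5, 219.8, 50.9]
ee_rot: [0.984, -0.18, -0.0, 0.0]
contact_force: [-0.5, -0.4, -0.6]
gripper_width: -0.5
grasp_force: 0.0
```

```bash
python3 - <<'E'
from bench import *;from h import *
c=get_image("scene");p=read_state()["position"];print(p,proj(c,p),proj(c,[444,220,16]))
cv2.imwrite("pics/s1.png",cv2.resize(c["img"][120:340,100:380,::-1],None,fx=2.5,fy=2.5))
E
```

```text
[444.54670214 219.85102654  51.01694424] [226.99472928 241.14908832] [228.61564891 260.26415354]
```

View pics/s1.png

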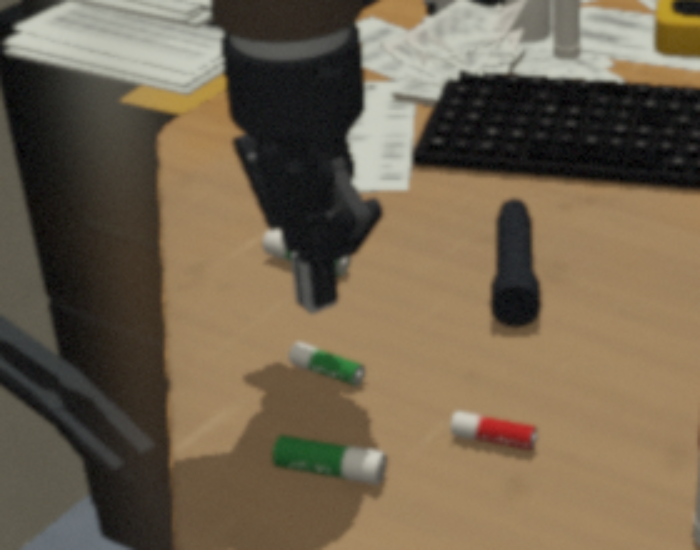

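The shut fingertips, at crop (318,308), are right above the small green cell at crop (327,362), and everything is untouched. I'll hold, raise and cross.

jog_arm(
  plan=[
    [0, [0, 0, 0], [0, 0, 0]],
    [0, [0, 0, 0], [0, 0, 0]],
    [0, [0, 0, 0], [0, 0, 0]],
    [0, [0, 0, 0], [0, 0, 0]],
    [0, [0, 0, 0], [0, 0, 0]],
    [0, [0, 0, 0], [0, 0, 0]],
    [0, [0, 0, 0], [0, 0, 0]],
    [0, [0, 0, 0], [0, 0, 0]],
    [0, [0, 0, 0], [0, 0, 0]],
    [0, [0, 0, 0], [0, 0, 0]],
  ],
)

```text
clock: 6.28
position: [444.6, 219.9, 51.3]
ee_rot: [0.984, -0.18, -0.0, 0.0]
contact_force: [0.0, 0.7, -0.5]
gripper_width: -0.6
grasp_force: 0.0
```

jog_arm(
  plan=[
    [0, [0, 0, 0], [0, 0, 0]],
    [0, [0, 0, 0], [0, 0, 0]],
    [0, [0, 0, 0], [0, 0, 0]],
    [0, [0, 0, 0], [0, 0, 0]],
    [0, [0, 0, 0], [0, 0, 0]],
    [0, [0, 0, 0], [0, 0, 0]],
    [0, [0, 0, 0], [0, 0, 0]],
    [0, [0, 0, 0], [0, 0, 0]],
  ],
)

```text
clock: 7.28
position: [444.6, 219.8, 51.3]
ee_rot: [0.984, -0.18, -0.0, 0.0]
contact_force: [0.8, 0.6, -0.2]
gripper_width: -0.3
grasp_force: 0.0
```

jog_arm(
  plan=[
    [0, [0, 0, -0.1], [0, 0, 0]],
    [0, [0, 0, -0.25], [0, 0, 0]],
    [0, [0, 0, -0.4], [0, 0, 0]],
    [0, [0, 0, -0.55], [0, 0, 0]],
    [0, [0, 0, -0.7], [0, 0, 0]],
    [0, [0, 0, -0.85], [0, 0, 0]],
    [0, [0, 0, -0.95], [0, 0, 0]],
    [0, [0, 0, -1], [0, 0, 0]],
    [0, [0, 0, -1], [0, 0, 0]],
  ],
)

```text
clock: 8.4
position: [444.6, 219.9, 151.5]
ee_rot: [0.984, -0.18, 0.0, -0.0]
contact_force: [0.4, -1.0, -0.6]
gripper_width: -0.1
grasp_force: 0.0
```

jog_arm(
  plan=[
    [0, [0.1, -0.03, 0], [0, 0, 0]],
    [0, [0.25, -0.07, 0], [0, 0, 0]],
    [0, [0.4, -0.11, 0], [0, 0, 0]],
    [0, [0.55, -0.15, 0], [0, 0, 0]],
    [0, [0.7, -0.19, 0], [0, 0, 0]],
    [0, [0.85, -0.23, 0], [0, 0, 0]],
    [0, [0.95, -0.26, 0], [0, 0, 0]],
  ],
)

```text
clock: 9.28
position: [543.7, 210.4, 151.2]
ee_rot: [0.984, -0.18, -0.0, 0.0]
contact_force: [0.3, -0.3, -0.2]
gripper_width: 0.3
grasp_force: 0.0
```

jog_arm(
  plan=[
    [0, [0.15, -0.04, 0], [0, 0, 0]],
    [0, [0.3, -0.08, 0], [0, 0, 0]],
    [0, [0.45, -0.12, 0], [0, 0, 0]],
    [0, [0.6, -0.16, 0], [0, 0, 0]],
    [0, [0.75, -0.2, 0], [0, 0, 0]],
    [0, [0.88, -0.24, 0], [0, 0, 0]],
    [0, [0.94, -0.26, 0], [0, 0, 0]],
    [0, [0.94, -0.26, 0], [0, 0, 0]],
  ],
)

```text
clock: 10.28
position: [639.9, 201.5, 151.0]
ee_rot: [0.984, -0.18, -0.0, 0.0]
contact_force: [0.9, 0.3, -0.6]
gripper_width: 0.1
grasp_force: 0.0
```

jog_arm(
  plan=[
    [0, [0, 0, 0.1], [0, 0, 0]],
    [0, [0, 0, 0.25], [0, 0, 0]],
    [0, [0, 0, 0.4], [0, 0, 0]],
    [0, [0, 0, 0.55], [0, 0, 0]],
    [0, [0, 0, 0.68], [0, 0, 0]],
    [0, [0, 0, 0.78], [0, 0, 0]],
    [0, [0, 0, 0.83], [0, 0, 0]],
    [0, [0, 0, 0.83], [0, 0, 0]],
  ],
)

```text
clock: 11.28
position: [639.7, 201.6, 68.1]
ee_rot: [0.984, -0.18, -0.0, 0.0]
contact_force: [0.3, 0.1, -0.6]
gripper_width: -0.1
grasp_force: 0.0
```

```bash
python3 - <<'E'
from bench import *;from h import *
c=get_image("scene");p=read_state()["position"];print(p,proj(c,p),proj(c,[640,202,20]))
cv2.imwrite("pics/s2.png",cv2.resize(c["img"][120:320,190:410,::-1],None,fx=3,fy=3))
E
```

```text
[640.01343723 201.65347112  68.57355209] [304.47016187 180.53695561] [304.64053381 205.03323809]
```

View pics/s2.png

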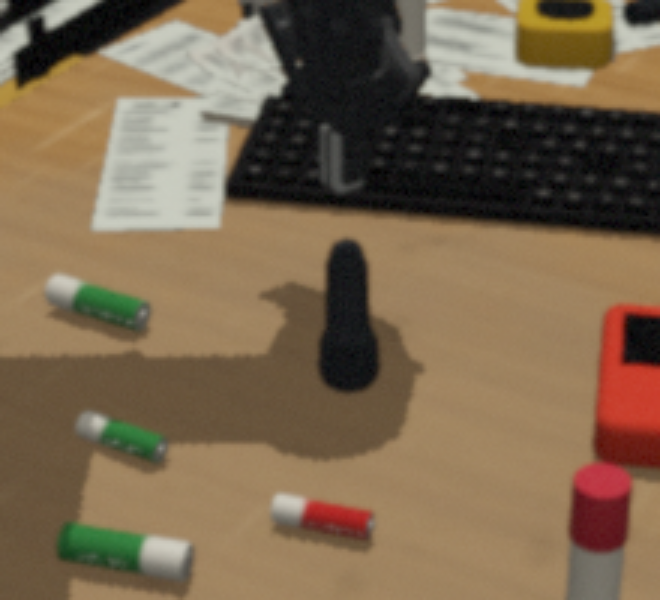

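The fingertips, at crop (343,185), are above the torch tail at crop (347,245). All things are in place, so I'll hold here.

jog_arm(
  plan=[
    [0, [0, 0, 0], [0, 0, 0]],
    [0, [0, 0, 0], [0, 0, 0]],
    [0, [0, 0, 0], [0, 0, 0]],
    [0, [0, 0, 0], [0, 0, 0]],
    [0, [0, 0, 0], [0, 0, 0]],
    [0, [0, 0, 0], [0, 0, 0]],
    [0, [0, 0, 0], [0, 0, 0]],
    [0, [0, 0, 0], [0, 0, 0]],
    [0, [0, 0, 0], [0, 0, 0]],
    [0, [0, 0, 0], [0, 0, 0]],
  ],
)

```text
clock: 12.58
position: [639.7, 201.6, 68.3]
ee_rot: [0.984, -0.18, 0.0, -0.0]
contact_force: [-0.4, 0.3, -0.6]
gripper_width: 0.0
grasp_force: 0.0
```

jog_arm(
  plan=[
    [0, [0, 0, 0], [0, 0, 0]],
    [0, [0, 0, 0], [0, 0, 0]],
    [0, [0, 0, 0], [0, 0, 0]],
    [0, [0, 0, 0], [0, 0, 0]],
    [0, [0, 0, 0], [0, 0, 0]],
    [0, [0, 0, 0], [0, 0, 0]],
    [0, [0, 0, 0], [0, 0, 0]],
    [0, [0, 0, 0], [0, 0, 0]],
    [0, [0, 0, 0], [0, 0, 0]],
  ],
)

```text
clock: 13.7
position: [639.8, 201.6, 68.3]
ee_rot: [0.984, -0.18, 0.0, -0.0]
contact_force: [-0.2, 1.2, 0.1]
gripper_width: -0.1
grasp_force: 0.0
```

```bash
python3 -c "
from bench import *
print(job_done())"
```

```text
the job is handed in; nothing more can be done
None
```

The hand pointed at the small green-and-white battery for about 2.3 s, rose 10 cm, crossed over and held about 2.4 s over the torch tail, where it still points; nothing was touched, and the job was handed in at about 14 s, with no verdict returned.

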